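Clear the walnut shells through the board's scraps hatch

TASK

Clear the walnut shells off the chopping board: push the hatch cover fully open by its ledge, sweep all three shell halves across the board so that they drop through the hatch into the tray underneath, then push the cover fully shut again. Do it all by pushing with the fingertips: do not lift the shells or the garlic, and leave the garlic, mug, honey jar and onion where they are.

Things in the scene. Friction and masses are not known exactly. Their poses are not given: they have to be found in the camera images.
- board: Bamboo chopping board on a hollow frame, fixed, 194 x 370 mm, its working face level, 68 mm above the worktop. Origin on the worktop under its centre; y runs along its length to the hatch end (roughly to the robot's left), x across it, away from the robot. The solid working face spans y = -185 to +80 mm; beside the hatch a strip 32 mm wide on each side runs on, level with it, to y = +185 mm.
- hatch_cover (a joint): Flat wooden cover of the hatch; slides in grooves along the board's +y, out through the board's end. 0 = shut, 0.095 m = fully open (end stop, hatch quite free). It slides with about 2 N and stays where it is left; it starts shut or up to 10 mm open. Its face lies 3 mm below the working face.
- pull_ledge (a point): Middle of the upright ledge at the cover's outer (+y) end, at the level of the working face; moves with the cover (board y = +180 mm when shut). A bar 124 mm long along the board's x, 10 mm thick along y, rising 14 mm above the working face. Its inner face is pushed to open, its outer face to shut; outside it is only the worktop, 68 mm lower.
- hatch_mouth (a point): Centre of the hatch opening, level with the working face; axes as the board's. The opening spans 130 mm along x (x = -65 to +65 mm) and board y = +80 to +173 mm, over a steel tray whose floor is 60 mm below the working face. Wall cabinets hang beyond the board, from 0.47 m above the worktop up, their door handles reaching out to 0.59 m ahead of the robot's base: keep the arm clear of them.
- shell_1: Half of a walnut shell, a light brown wrinkled dome lying cut side down on the board, oval 38 x 33 mm, 18 mm high, 11 to 20 g. Origin at the centre of its cut side.
- shell_2: Second walnut shell half, same shape and size; origin as in the first.
- shell_3: Third walnut shell half, same shape and size; origin as in the first.
- garlic: Whole bulb of garlic, 56 mm wide and 56 mm high, standing on the board at the end away from the hatch. Origin at the centre of its underside. To be left alone.
- mug: Spotted mug, 82 mm across without its handle, 91 mm high, on the worktop behind and left of the board. Origin at the centre of its underside. To be left alone.
- honey_jar: Honey jar with a yellow cap, 71 mm wide, 86 mm high, on the worktop behind the board. Origin at the centre of its underside. To be left alone.
- onion: Red onion, 84 mm wide, 82 mm high, on the worktop behind the board. Origin at the centre of its underside. To be left alone.

How it is judged (in metres and radians):
On the way, in this order (a step that is already met when the one before it is completed fails the run):
1. the hatch cover is pushed open, with all three shells still on top of the board (value of joint hatch_cover above 0.082 m and height (world z) of each of shell_1, shell_2, shell_3 above 0.062 m), for 0.1 s.
2. all three shells have been swept through the open hatch and lie in the tray (height (world z) of each of shell_1, shell_2, shell_3 below 0.056 m), for 0.2 s.
3. the hatch cover is pushed shut again (value of joint hatch_cover below 0.005 m), for 0.2 s.
At the end, for the whole second after the job is handed in: All three shell halves lie at rest in the tray under the hatch (within the tray's walls, their origins under 56 mm above the worktop), the cover is shut to within 5 mm, the garlic stands upright within 20 mm of where it was, and the mug, honey jar and onion within 15 mm (all of step 2 and x of shell_1 in the frame of board between -0.072 and 0.072 m and y of shell_1 in the frame of board between 0.066 and 0.176 m and linear speed of each of shell_1, shell_2, shell_3 below 0.03 m/s and x of shell_2 in the frame of board between -0.072 and 0.072 m and y of shell_2 in the frame of board between 0.066 and 0.176 m and x of shell_3 in the frame of board between -0.072 and 0.072 m and y of shell_3 in the frame of board between 0.066 and 0.176 m and value of joint hatch_cover below 0.005 m and distance of garlic from where it was at the start of the episode below 0.02 m and angle between garlic's own z axis and vertical below 0.5 rad and distance of each of mug, honey_jar, onion from where it was at the start of the episode below 0.015 m); the robot touches nothing.
It fails at once if a shell is lifted more than about 30 mm off the board (height (world z) of any of shell_1, shell_2, shell_3 above 0.103 m).
It fails at once if the garlic is moved more than 20 mm, lifted or tipped over (distance of garlic from where it was at the start of the episode above 0.02 m or angle between garlic's own z axis and vertical above 0.5 rad).
It fails at once if the mug, the honey jar or the onion is moved more than 15 mm (distance of any of mug, honey_jar, onion from where it was at the start of the episode above 0.015 m).
It fails at once if a shell is swept off the board on to the worktop ((height (world z) of shell_1 below 0.054 m and not (x of shell_1 in the frame of board between -0.082 and 0.082 m and y of shell_1 in the frame of board between 0.056 and 0.186 m)) or (height (world z) of shell_2 below 0.054 m and not (x of shell_2 in the frame of board between -0.082 and 0.082 m and y of shell_2 in the frame of board between 0.056 and 0.186 m)) or (height (world z) of shell_3 below 0.054 m and not (x of shell_3 in the frame of board between -0.082 and 0.082 m and y of shell_3 in the frame of board between 0.056 and 0.186 m))).
It also fails if it takes over 54 s, if anything falls off the work surface, if the arm or the gripper's body presses on something with over 40 N, if the wrist force passes 120 N, or if a joint passes its speed limit or range.

ROBOT

A 6-joint arm with a two-finger parallel gripper is mounted at the origin on a cart in front of the work surface, level with it; the furniture and walls round the work are solid. World frame = base frame: x ahead of the robot, y to its left, z up, the work surface at z = 0. Lengths are in mm, angles in degrees, forces in N, time in s.
With the tool pointing down it reaches from about 350 to 850 mm from the base axis. Payload 8.1 kg.
Tool frame: the origin (TCP) lies where the fingers leave the gripper's body, on its centre line; the fingertips stand 73 mm ahead of it and the grasp point (between the pads) lies 54 mm ahead of it; z points along the fingers, y is the line along which they close (so a half turn about z gives the same grasp; the last joint's range is limited). The gripper opens to 85 mm and grips with 20 to 120 N. Pads are 22 mm wide; open, the fingers measure 114 mm over their backs; the gripper's body (76 mm by 85 mm) begins 54 mm behind the grasp point. The pads swing forward as they close: fully open they stand 13 mm farther back than shut.
Start: joints at [-68.205, 7.471, 85.268, -0, 87.261, -4.893], TCP at [269.502, -536.073, 303.892] pointing down, gripper open.
Joint ranges: [-169.43, 169.43], [-51.17, 129.36], [1.28, 143.12], [-76.62, 256.62], [0, 156.53], [-152.29, 152.29]. Speed limits (degrees/s): [136.94, 136.94, 159.86, 180, 180, 180].

INTERFACE

Orientations are given as [roll, pitch, yaw] about the fixed x, y, z axes, in that order (R = Rz(yaw) Ry(pitch) Rx(roll)).
In Python, from bench import sense, optics, r gives the robot as it stands.
- The arm moves only by the tool servo_tool, never from a script. Its argument "plan" is a list that holds one entry, the list of rows, each a list of 5 numbers: the shift along the world's x, y, z in m, then the turn about the world's z in degrees, then the finger opening in m, from 0 to 0.0854. A call has 1 to 10 rows; each row shifts and turns the commanded pose from where the row before left it; what a row does not reach is not made up. A row lasts 1/10 s, in which the tool goes at most 50 mm and 8.59 degrees, less where a joint would pass 70% of its speed; a pose out of reach is approached as far as the arm can. A call is refused whole if a number of a shift passes 0.05 or a number of a turn 8.59, either way. A call with a gripper value outside its range is refused whole. The fingers move at their own pace and stop on an object; "force" is the grip in N (left out, the last holds). Time passes only in rows, so rows that do not move let the fingers close. It gives the time, the measured TCP pose, the force, the opening and the grip force at its end, in the units of the state.
- sense(): the state, without advancing time (a new reading comes with each control period).
- optics.snapshot(name): name is "scene" or "top" or "wrist"; returns a dict with "frame" (420x560x3 uint8, blue, green, red), "fx", "fy", "cx", "cy" (pixels), "cam_to_world" (4x4, takes a point from camera to world coordinates). Camera axes: x right, y down, z forward; pixel columns grow to the right and rows downward; lengths in mm; the calibration is good to about 2 mm. A picture is of the moment at which its call begins. There is no depth.
- r.hand_in(): hands the job in; it is judged then, once.
The state is a dict: "time": time; "joint_pos": joint angles; "qd": joint speeds; "joint_efforts": joint torques, N m; "tool_pos": TCP position; "tcp_rot": TCP orientation; "ft_force": force on the tool from outside, world axes, zero at the start; "wrist_torque": the same for the moment, N m; "finger_gap": finger opening in mm; "grip_force": force on a finger pad.
Only numpy, scipy, OpenCV 4.12 (cv2) and the standard library are available. Lean on these libraries where they do the work, as an engineer would, in place of code of your own. Each camera call takes 0.05 s, during which the arm holds its last target. There are 200 camera calls.

## Working session

There is one attempt and no reset: what is moved stays moved. The work goes in short steps, Python scripts to look and compute and a tool call to move; the robot and the scene stay as the last step left them, time stands still between calls to the robot, and variables do not carry over. Pictures are saved under pics/ and viewed, at most 10 in all, crops included, and the job is handed in when it is done.

Besides the shell and the picture viewer there is one more tool, called after "Emit:" as a command line: name --argument value ..., lists and objects as JSON in quotes. servo_tool: Moves the arm, as the interface text tells. Its arguments: {"type":"object","properties":{"plan":{"type":"array"},"force":{"type":"number"}},"required":["plan"]}

```bash
mkdir -p pics; python3 - <<'E'
from bench import sense, optics, r
import cv2,pickle
s=sense();print(s['time'],s['tool_pos'],s['tcp_rot'])
for n in("top","scene"):
    d=optics.snapshot(n);cv2.imwrite(f'pics/{n}0.png',d['frame']);pickle.dump(d,open(n+'0.pkl','wb'));print(n,d['fx'],d['cam_to_world'])
E
```

```text
0.0 [ 269.34302661 -535.68956913  302.8412645 ] [-1.79896095e+02 -8.50377843e-03  2.66878457e+01]
top 504.4068937183278 [[-9.50451749e-03 -9.78905684e-01  2.04091466e-01  2.95482936e+02]
 [-9.99953551e-01  9.63099310e-03 -3.73568443e-04  4.06605662e+01]
 [-1.59991523e-03 -2.04085537e-01 -9.78951753e-01  1.31461179e+03]
 [ 0.00000000e+00  0.00000000e+00  0.00000000e+00  1.00000000e+00]]
scene 394.96872336346314 [[ 8.20567811e-01 -5.00622968e-01  2.75762781e-01  3.17168977e+02]
 [-5.71522673e-01 -7.14059467e-01  4.04327728e-01 -2.92204910e+02]
 [-5.50472226e-03 -4.89383000e-01 -8.72051591e-01  8.12757968e+02]
 [ 0.00000000e+00  0.00000000e+00  0.00000000e+00  1.00000000e+00]]
```

View pics/top0.png

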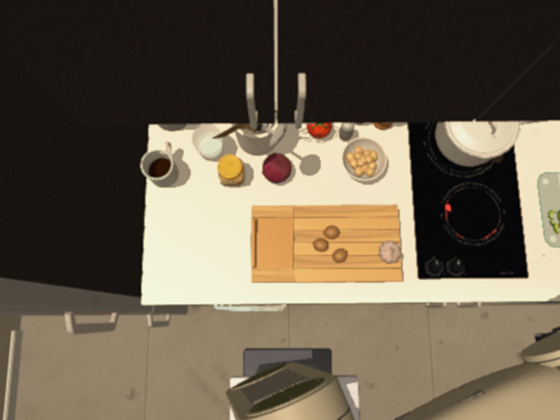

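View pics/scene0.png

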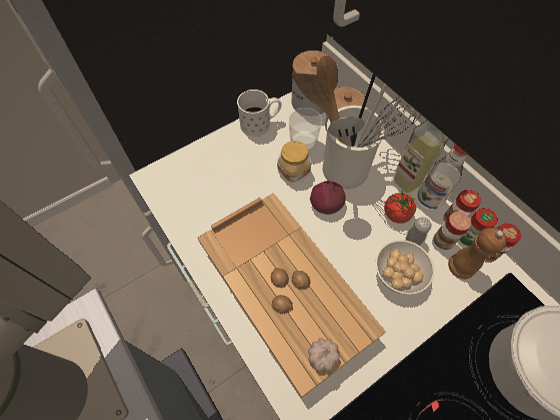

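Top view: board corners are near (251,205) to (402,283), shells near (331,232), (321,245) and (340,256), garlic near (390,252), and the ledge near column 254. Next I'll measure these.

```bash
cat > h.py <<'E'
import numpy as np,cv2,pickle
def ray(d,u,v,z):
    T=d['cam_to_world'];q=T[:3,:3]@np.array([(u-d['cx'])/d['fx'],(v-d['cy'])/d['fy'],1])
    return (T[:3,3]+q*(z-T[2,3])/q[2])[:2]
def crop(d,name,x0,y0,x1,y1,k): cv2.imwrite(name,cv2.resize(d['frame'][y0:y1,x0:x1],None,fx=k,fy=k,interpolation=cv2.INTER_CUBIC))
def shells(d,box,z=75):
    x0,y0,x1,y1=box;g=d['frame'][y0:y1,x0:x1];v=g.max(2)
    n,l,s,c=cv2.connectedComponentsWithStats(((v<125)).astype(np.uint8))
    return [(s[i,4],c[i]+[x0,y0],ray(d,*(c[i]+[x0,y0]),z).round(1)) for i in range(1,n) if s[i,4]>20]
E
python3 - <<'E'
from h import *
d=pickle.load(open('top0.pkl','rb'))
crop(d,'pics/c.png',240,195,410,295,4.7)
for s in shells(d,(300,215,395,275)):print(s)
f=d['frame'];print(f[205:212,330].tolist(),f[232,331],f[243,251:262].tolist())
for p in[(251,205),(400,205),(402,283),(251,283),(390,252)]:print(p,ray(d,*p,68).round(1))
E
```

```text
[[135, 189, 229], [96, 163, 220], [88, 157, 217], [90, 157, 215], [92, 158, 215], [91, 157, 213], [87, 150, 205]] [ 90 148 207] [[111, 162, 214], [91, 162, 227], [84, 152, 220], [64, 119, 174], [47, 90, 130], [59, 109, 155], [83, 149, 213], [91, 163, 228], [91, 163, 227], [91, 162, 226], [90, 162, 225]]
(251, 205) [572.9 102.1]
(400, 205) [ 569.2 -274.9]
(402, 283) [ 373.4 -268.1]
(251, 283) [377. 102.]
(390, 252) [ 450. -243.]
```

View pics/c.png

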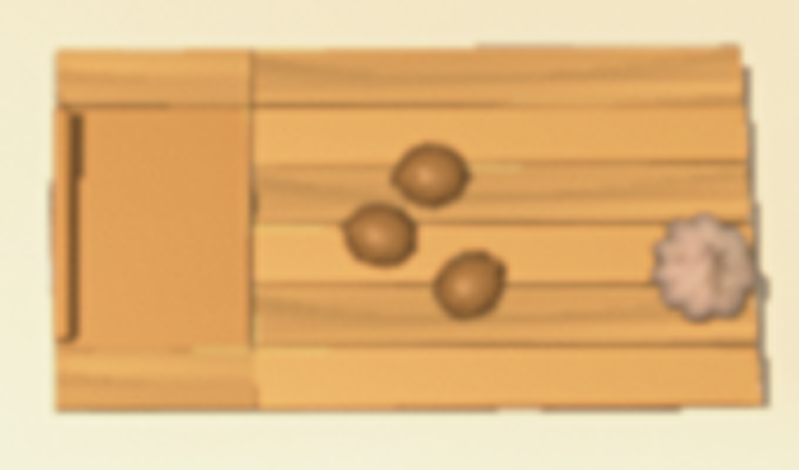

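```bash
python3 - <<'E'
from h import *
d=pickle.load(open('top0.pkl','rb'))
P=lambda x,y,z:ray(d,(x+.5)/4.7+239.5,(y+.5)/4.7+194.5,z).round(1)
for n,x,y,z in[('TL',55,50,68),('TR',740,45,68),('BR',765,405,68),('BL',55,410,68),('hT',252,107,68),('hB',252,345,68),('ledgeInT',72,112,82),('ledgeInB',72,342,82),('ledgeoutT',57,107,82),('ledgeoutB',57,343,82),('s1',431,175,77),('s2',380,235,77),('s3',470,285,77),('garlic',704,268,96),('seamL',255,346,68),('seamR',760,346,68),('tL',255,105,68),('tR',740,104,68)]:print(n,P(x,y,z))
E
```

```text
TL [572.3 101.3]
TR [ 571.4 -267.6]
BR [ 378.8 -269.4]
BL [379.8 101.3]
hT [540.   -4.2]
hB [412.7  -2.1]
ledgeInT [535.5  91.6]
ledgeInB [413.8  91.8]
ledgeoutT [538.2  99.6]
ledgeoutB [413.4  99.6]
s1 [500.6 -97.9]
s2 [468.9 -70.1]
s3 [ 442.1 -116.5]
garlic [ 447.5 -235.2]
seamL [412.1  -3.7]
seamR [ 409.6 -268.6]
tL [541.   -5.9]
tR [ 539.  -265.7]
```

Crop: hatch seam at column 252, ledge at columns 58–76, shells at (431,175), (380,235) and (470,285), garlic at (704,268). The board centre works out at about (475.5, -84), with yaw about 0. Next I'll swing over the hatch with the fingers shut and the closing line along x.

Emit:
servo_tool --plan '[[[0.0147,0.042,0,6.33,0],[0.0147,0.042,0,6.33,0],[0.0147,0.042,0,6.33,0],[0.0147,0.042,0,6.33,0],[0.0147,0.042,0,6.33,0],[0.0147,0.042,0,6.33,0],[0.0147,0.042,0,6.33,0],[0.0147,0.042,0,6.33,0],[0.0147,0.042,0,6.33,0],[0.0147,0.042,0,6.33,0]]]'

```text
time: 1.1
tool_pos: [416.5, -114.3, 303.7]
tcp_rot: [-180.0, -0.0, 90.2]
ft_force: [0.8, 0.4, -0.3]
finger_gap: 0.0
grip_force: 0.0
```

Emit:
servo_tool --plan '[[[0.0147,0.042,-0.02,0,0],[0.0147,0.042,-0.02,0,0],[0.0147,0.042,-0.02,0,0],[0.0147,0.042,-0.02,0,0],[0,0,0,0,0],[0,0,0,0,0]]]'

```text
time: 1.7
tool_pos: [474.6, 52.8, 222.8]
tcp_rot: [-179.8, 0.0, 90.2]
ft_force: [-0.4, -0.4, 0.5]
finger_gap: -0.2
grip_force: 0.0
```

Emit:
servo_tool --plan '[[[0,0.003,-0.03,0,0],[0,0,-0.03,0,0],[0,0,-0.014,0,0],[0,0,-0.006,0,0],[0,0,0,0,0],[0,0,0,0,0]]]'

```text
time: 2.3
tool_pos: [476.2, 54.5, 145.4]
tcp_rot: [179.9, 0.0, 89.9]
ft_force: [0.1, -0.1, 0.3]
finger_gap: -0.0
grip_force: 0.0
```

```bash
python3 - <<'E'
from bench import optics,sense
from h import *
s=sense();print(s['tool_pos'],s['ft_force'])
d=optics.snapshot('scene');crop(d,'pics/s1.png',150,150,400,340,3)
E
```

```text
[476.21845963  54.5116602  145.37343169] [ 0.08548555 -0.12170137  0.27612603]
```

View pics/s1.png

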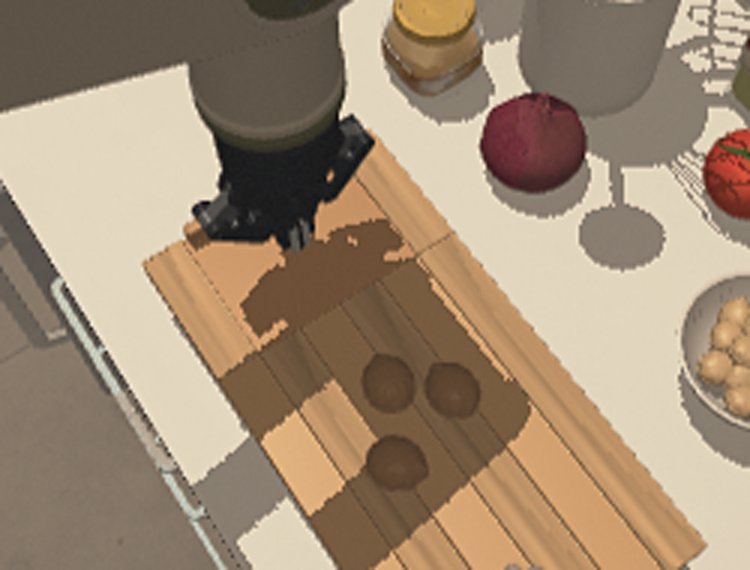

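The image shows the closed fingers over the cover at about (297,235), with the shells clear of them. Pushing the ledge open now.

Emit:
servo_tool --plan '[[[0,0.012,-0.002,0,0],[0,0.012,0,0,0],[0,0.012,0,0,0],[0,0.012,0,0,0],[0,0.012,0,0,0],[0,0.012,0,0,0],[0,0.012,0,0,0],[0,0.012,0,0,0]]]'

```text
time: 3.15
tool_pos: [475.2, 152.0, 141.9]
tcp_rot: [-180.0, 0.0, 90.0]
ft_force: [1.3, -2.2, 1.0]
finger_gap: -0.2
grip_force: 1.0
```

Emit:
servo_tool --plan '[[[0,0.01,0,0,0],[0,0.008,0,0,0],[0,0.005,0,0,0],[0,0,0,0,0]]]'

```text
time: 3.55
tool_pos: [475.0, 174.6, 141.7]
tcp_rot: [-180.0, -0.0, 90.0]
ft_force: [-0.1, 0.4, 0.3]
finger_gap: 0.0
grip_force: 0.0
```

Emit:
servo_tool --plan '[[[0,0.004,0,0,0],[0,0.002,0,0,0]]]'

```text
time: 3.75
tool_pos: [475.0, 177.7, 141.5]
tcp_rot: [-179.9, 0.3, 90.0]
ft_force: [-1.0, -20.2, 4.6]
finger_gap: -0.4
grip_force: 10.4
```

Emit:
servo_tool --plan '[[[0,0.003,0,0,0],[0,0,0,0,0]]]'

```text
time: 3.95
tool_pos: [475.1, 178.2, 141.5]
tcp_rot: [-179.9, 0.5, 89.9]
ft_force: [-2.9, -28.2, 7.8]
finger_gap: 0.4
grip_force: 14.2
```

End stop reached at 28 N. I'll back off, lift, and go behind shell 1, which I'm taking first.

Emit:
servo_tool --plan '[[[0,-0.02,0,0,0.0],[0,-0.01,0.04,0,0.022],[0.005,-0.04,0.008,0,0.022],[0.005,-0.044,0,0,0.022],[0.005,-0.044,0,0,0.022],[0.005,-0.044,0,0,0.022],[0.005,-0.044,0,0,0.022],[0.005,-0.044,0,0,0.022],[0,-0.03,0,0,0.022],[0,0,0,0,0.022]]]'

```text
time: 4.95
tool_pos: [505.0, -140.7, 189.9]
tcp_rot: [-180.0, 0.0, 89.7]
ft_force: [0.6, 0.4, -0.3]
finger_gap: 21.8
grip_force: 0.0
```

```bash
python3 - <<'E'
from bench import optics,sense
from h import *
s=sense();print(s['tool_pos'],s['finger_gap'])
d=optics.snapshot('scene');crop(d,'pics/s2.png',170,170,410,350,3)
E
```

```text
[ 504.98447155 -140.70303861  189.87721772] 21.75610919670994
```

View pics/s2.png

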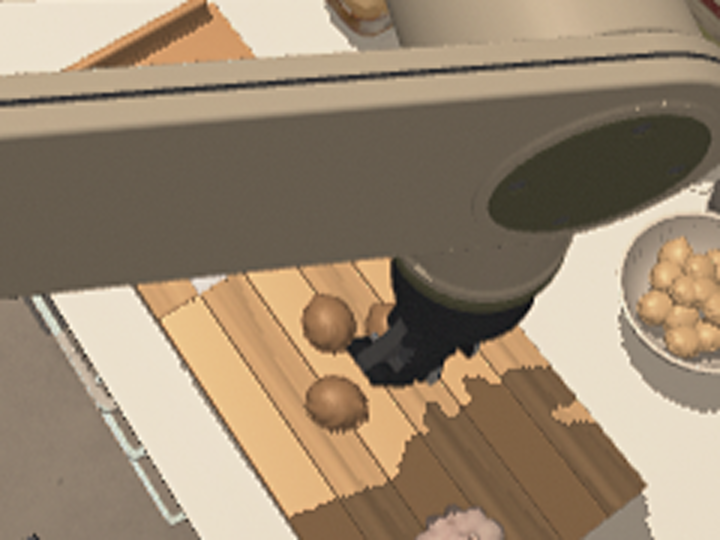

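The cover is open (ledge at top left), and the gripper is behind the partly hidden shell 1, near (380,320). Descending and then sweeping.

Emit:
servo_tool --plan '[[[0,0,-0.025,0,0.022],[0,0,-0.015,0,0.022],[0,0,-0.007,0,0.022],[0,0,0,0,0.022]]]'

```text
time: 5.4
tool_pos: [504.8, -136.0, 142.0]
tcp_rot: [-179.9, -0.1, 90.0]
ft_force: [-0.4, -0.6, -0.3]
finger_gap: 22.0
grip_force: 0.0
```

Emit:
servo_tool --plan '[[[0,0.01,0,0,0.022],[0,0.01,0,0,0.022],[0,0.01,0,0,0.022],[0,0.01,0,0,0.022],[0,0.01,0,0,0.022],[0,0.01,0,0,0.022],[0,0.01,0,0,0.022],[0,0.01,0,0,0.022]]]'

```text
time: 6.2
tool_pos: [505.3, -56.2, 143.0]
tcp_rot: [180.0, 0.0, 90.0]
ft_force: [1.5, 0.2, 0.5]
finger_gap: 21.7
grip_force: 0.2
```

```bash
python3 - <<'E'
from bench import optics,sense
from h import *
s=sense();print(s['tool_pos'],s['finger_gap'],s['ft_force'])
a=optics.snapshot('scene');b=optics.snapshot('top')
A=cv2.resize(a['frame'][160:340,170:370],None,fx=2,fy=2);B=cv2.resize(b['frame'][195:295,240:410],None,fx=2.3,fy=2.3)
H=max(A.shape[0],B.shape[0]);pad=lambda m:cv2.copyMakeBorder(m,0,H-m.shape[0],0,0,0)
cv2.imwrite('pics/s3.png',np.hstack([pad(A),pad(B)]))
E
```

```text
[505.31540712 -56.23365814 142.95578881] 21.741836530024674 [1.49451676 0.17687726 0.48901992]
```

View pics/s3.png

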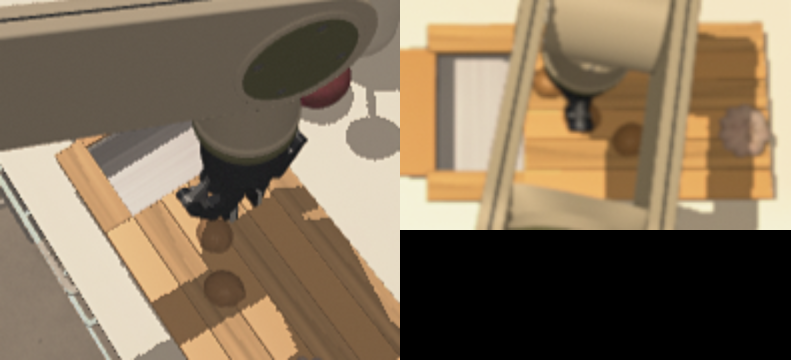

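Shell 1 is ahead of the fingers at the hatch edge, seen in the top view at (545,80). Shells 2 and 3 haven't moved. Continuing the push.

Emit:
servo_tool --plan '[[[0,0.01,0,0,0.022],[0,0.01,0,0,0.022],[0,0.01,0,0,0.022],[0,0.01,0,0,0.022],[0,0.01,0,0,0.022],[0,0.01,0,0,0.022],[0,0,0,0,0.022]]]'

```text
time: 7.0
tool_pos: [505.2, 4.3, 142.8]
tcp_rot: [-180.0, -0.0, 90.1]
ft_force: [0.2, 0.4, -0.2]
finger_gap: 22.2
grip_force: 0.0
```

Emit:
servo_tool --plan '[[[0,0,0.03,0,0.022],[-0.01,-0.035,0.017,0,0.022],[-0.015,-0.045,0,0,0.022],[-0.02,-0.04,0,0,0.022],[-0.02,-0.04,0,0,0.022],[0,0,0,0,0.022]]]'

```text
time: 7.6
tool_pos: [438.3, -161.2, 190.0]
tcp_rot: [-180.0, 0.1, 89.7]
ft_force: [0.3, 0.2, -0.0]
finger_gap: 21.9
grip_force: 0.0
```

```bash
cat > look.py <<'E'
import sys
from bench import optics,sense
from h import *
s=sense();print(s['tool_pos'],s['finger_gap'],s['ft_force'])
a=optics.snapshot('scene');b=optics.snapshot('top');pickle.dump((a,b),open('last.pkl','wb'))
A=cv2.resize(a['frame'][160:340,170:370],None,fx=2,fy=2);B=cv2.resize(b['frame'][195:295,240:410],None,fx=2.3,fy=2.3)
H=max(A.shape[0],B.shape[0]);pad=lambda m:cv2.copyMakeBorder(m,0,H-m.shape[0],0,0,0)
cv2.imwrite(sys.argv[1],np.hstack([pad(A),pad(B)]))
E
python3 look.py pics/s4.png
```

```text
[ 438.34798899 -161.2384926   190.04458292] 21.88028466392976 [ 0.32099229  0.15280184 -0.02645135]
```

View pics/s4.png

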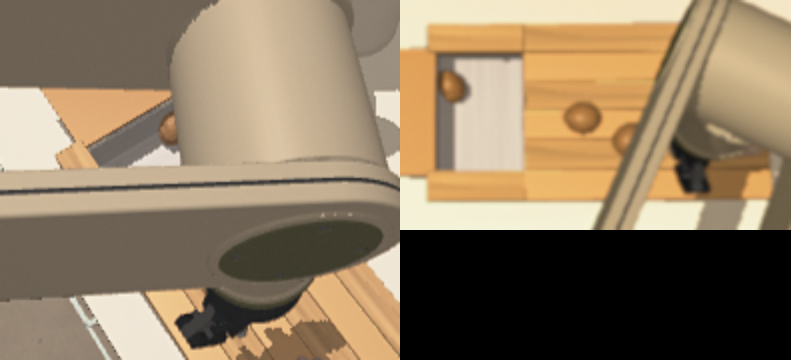

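Shell 1 is in the tray, at (452,85). Next is shell 3.

Emit:
servo_tool --plan '[[[0.001,0.006,-0.025,0,0.022],[0,0,-0.015,0,0.022],[0,0,-0.007,0,0.022],[0,0.005,0,0,0.022],[0,0.01,0,0,0.022],[0,0.01,0,0,0.022],[0,0.01,0,0,0.022],[0,0.01,0,0,0.022],[0,0.01,0,0,0.022],[0,0.01,0,0,0.022]]]'

```text
time: 8.7
tool_pos: [441.5, -85.3, 143.2]
tcp_rot: [180.0, 0.0, 90.0]
ft_force: [0.5, -1.5, 1.7]
finger_gap: 22.1
grip_force: 0.8
```

Emit:
servo_tool --plan '[[[0,0.01,0,0,0.022],[0,0.01,0,0,0.022],[0,0.01,0,0,0.022],[0,0.01,0,0,0.022],[0,0.01,0,0,0.022],[0,0.01,0,0,0.022],[0,0.01,0,0,0.022],[0,0.01,0,0,0.022],[0,0.01,0,0,0.022],[0,0,0,0,0.022]]]'

```text
time: 9.7
tool_pos: [440.9, 5.3, 142.4]
tcp_rot: [-179.9, -0.0, 90.1]
ft_force: [0.3, -0.1, 1.0]
finger_gap: 21.9
grip_force: 0.0
```

```bash
python3 look.py pics/s5.png
```

```text
[440.85037328   5.26927702 142.40829428] 21.890109882664984 [ 0.29619517 -0.07355279  0.95897235]
```

View pics/s5.png

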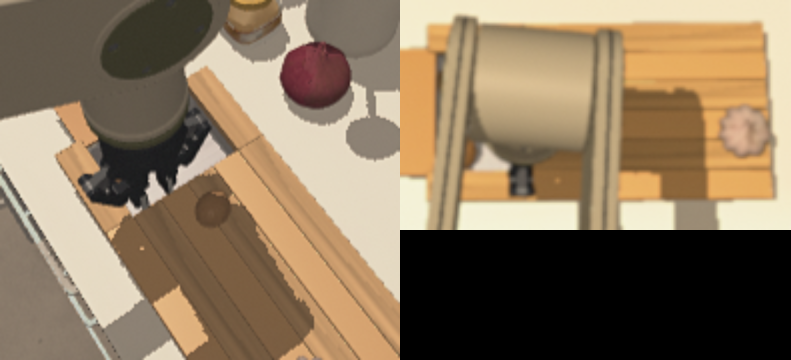

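Shell 3 has gone over the edge. Shell 2 is still on the board, at scene crop (212,208).

```bash
python3 - <<'E'
from h import *
a,b=pickle.load(open('last.pkl','rb'));print(ray(a,170+106,160+104,77))
E
```

```text
[481.05689648 -44.46738443]
```

Emit:
servo_tool --plan '[[[0,0,0.035,0,0.022],[0.01,-0.03,0.012,0,0.022],[0.015,-0.035,0,0,0.022],[0.014,-0.03,0,0,0.022],[0,0,-0.025,0,0.022],[0,0,-0.015,0,0.022],[0,0,-0.007,0,0.022],[0,0.005,0,0,0.022],[0,0.01,0,0,0.022],[0,0.01,0,0,0.022]]]'

```text
time: 10.8
tool_pos: [480.6, -65.3, 143.6]
tcp_rot: [179.9, 0.0, 90.0]
ft_force: [-0.7, 0.5, -0.4]
finger_gap: 22.3
grip_force: 0.0
```

Emit:
servo_tool --plan '[[[0,0.01,0,0,0.022],[0,0.01,0,0,0.022],[0,0.01,0,0,0.022],[0,0.01,0,0,0.022],[0,0.01,0,0,0.022],[0,0.01,0,0,0.022],[0,0.01,0,0,0.022],[0,0,0,0,0.022]]]'

```text
time: 11.6
tool_pos: [480.1, 5.2, 142.7]
tcp_rot: [-180.0, -0.0, 90.1]
ft_force: [-0.0, 0.2, -0.1]
finger_gap: 22.1
grip_force: 0.0
```

Emit:
servo_tool --plan '[[[0,0,0.04,0,0],[0,-0.03,0.01,0,0],[0,-0.045,0,0,0],[0,-0.045,0,0,0],[0,0,0,0,0]]]'

```text
time: 12.1
tool_pos: [480.2, -120.8, 193.3]
tcp_rot: [180.0, 0.1, 89.7]
ft_force: [-0.5, 0.4, -0.0]
finger_gap: 0.1
grip_force: 0.0
```

```bash
python3 look.py pics/s6.png
```

```text
[ 480.17575674 -120.77608031  193.33980611] 0.12255136949749687 [-0.49140909  0.35238813 -0.0359099 ]
```

View pics/s6.png

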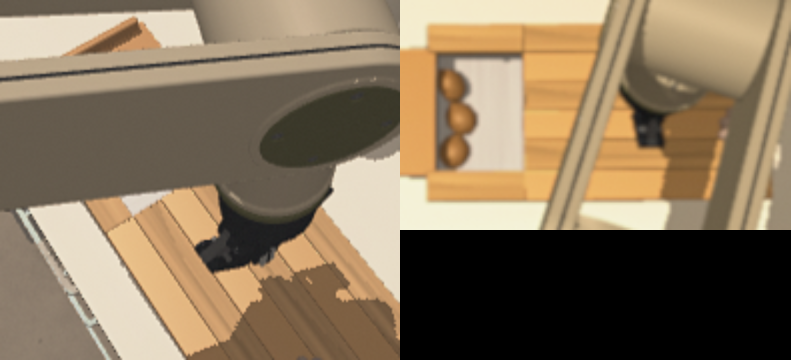

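All three shells lie in the tray, at (452,85), (460,118) and (455,150) in the top view. Now shutting the cover from outside the ledge.

Emit:
servo_tool --plan '[[[0,0.044,0,0,0],[0,0.044,0,0,0],[0,0.044,0,0,0],[0,0.044,0,0,0],[0,0.044,0,0,0],[0,0.044,0,0,0],[0,0.044,0,0,0],[-0.005,0.044,0,0,0],[0,0,0,0,0]]]'

```text
time: 13.1
tool_pos: [473.2, 241.9, 192.7]
tcp_rot: [-180.0, -0.1, 90.4]
ft_force: [-0.0, -0.2, 0.1]
finger_gap: 0.0
grip_force: 0.0
```

Emit:
servo_tool --plan '[[[0,0,-0.025,0,0],[0,0,-0.018,0,0],[0,0,-0.007,0,0],[0,0,0,0,0]]]'

```text
time: 13.5
tool_pos: [474.0, 235.9, 141.5]
tcp_rot: [-179.8, 0.1, 90.0]
ft_force: [-0.3, -0.3, -0.6]
finger_gap: -0.0
grip_force: 0.0
```

Emit:
servo_tool --plan '[[[0,-0.01,0,0,0],[0,-0.012,0,0,0],[0,-0.012,0,0,0],[0,-0.012,0,0,0],[0,-0.012,0,0,0],[0,-0.012,0,0,0],[0,-0.012,0,0,0],[0,-0.012,0,0,0]]]'

```text
time: 14.3
tool_pos: [475.3, 140.9, 143.0]
tcp_rot: [180.0, -0.0, 90.0]
ft_force: [0.9, 2.2, 0.1]
finger_gap: -0.1
grip_force: 1.0
```

Emit:
servo_tool --plan '[[[0,-0.01,0,0,0],[0,-0.008,0,0,0],[0,-0.006,0,0,0],[0,-0.003,0,0,0],[0,0,0,0,0]]]'

```text
time: 14.8
tool_pos: [475.1, 114.5, 142.7]
tcp_rot: [-180.0, 0.0, 90.0]
ft_force: [-0.1, 0.6, -0.5]
finger_gap: 0.0
grip_force: 0.0
```

Emit:
servo_tool --plan '[[[0,-0.003,0,0,0],[0,-0.001,0,0,0]]]'

```text
time: 15.0
tool_pos: [475.1, 113.4, 142.8]
tcp_rot: [-180.0, -0.3, 90.0]
ft_force: [-0.3, 18.4, -1.3]
finger_gap: -0.1
grip_force: 9.3
```

Emit:
servo_tool --plan '[[[0,-0.001,0,0,0],[0,0,0,0,0],[0,0,0,0,0]]]'

```text
time: 15.3
tool_pos: [475.0, 113.3, 142.8]
tcp_rot: [-180.0, -0.3, 90.1]
ft_force: [0.6, 18.6, -1.4]
finger_gap: -0.0
grip_force: 9.6
```

Emit:
servo_tool --plan '[[[0,0.015,0,0,0],[0,0.025,0,0,0],[0,0,0.04,0,0],[0,0,0.04,0,0],[-0.04,0.02,0,0,0],[-0.04,0.02,0,0,0],[0,0.03,0,0,0],[0,0,0,0,0]]]'

```text
time: 16.1
tool_pos: [393.9, 222.2, 222.9]
tcp_rot: [180.0, -0.1, 90.2]
ft_force: [0.5, 0.8, 0.8]
finger_gap: -0.3
grip_force: 0.0
```

```bash
python3 look.py pics/s7.png; python3 - <<'E'
from h import *
a,b=pickle.load(open('last.pkl','rb'));cv2.imwrite('pics/s8.png',b['frame'])
E
```

```text
[393.92066157 222.16693342 222.90207342] -0.3116491963927245 [0.49338793 0.80695345 0.79819896]
```

View pics/s8.png

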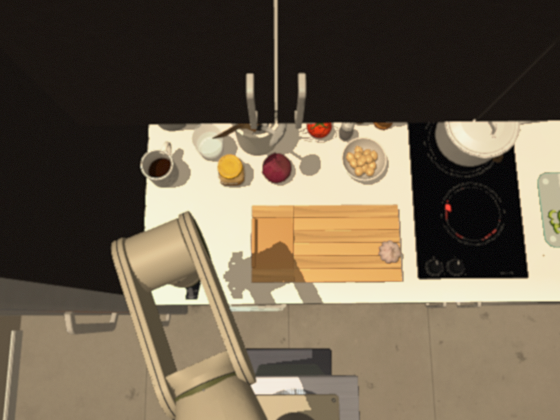

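The cover is shut (ledge at column 254, as at the start), the board is clear, and the garlic, mug, jar and onion haven't moved.

```bash
python3 -c "
from bench import r
print(r.hand_in())"
```

```text
the job is handed in; nothing more can be done
None
```

I opened the hatch, swept all three shells into the tray, pushed the cover shut to its stop and handed the job in; the last camera view shows the garlic, mug, honey jar and onion where they were, but no verdict came back.

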